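# Show the hidden filter plate to the inspection light

### The arm

A 6-joint arm with a two-finger parallel gripper is mounted at the origin on a cart in front of the work surface, level with it; the furniture and walls round the work are solid. World frame = base frame: x ahead of the robot, y to its left, z up, the work surface at z = 0. Lengths are in mm, angles in rad, forces in N, time in s.
With the tool pointing down it reaches from about 300 to 750 mm from the base axis. Payload 8.5 kg.
Tool frame: the origin (TCP) lies between the finger pads; the fingertips stand 25 mm ahead of it and the grasp point (between the pads) lies 6 mm ahead of it; z points along the fingers, y is the direction in which the jaws open and shut (so a half turn about z gives the same grasp; the last joint's range is limited). The gripper opens to 85 mm and grips with 20 to 120 N. Pads are 22 mm wide; open, the fingers measure 114 mm over their backs; the gripper's body (76 mm by 85 mm) begins 54 mm behind the grasp point. The pads swing forward as they close: fully open they stand 13 mm farther back than shut.
Start: joints at [1.058, 0.381, 1.297, -0, 1.464, -0.215], TCP at [161.371, 525.776, 256.322] pointing down, gripper open.
Joint ranges: [-3.11, 3.11], [-0.89, 2.33], [0.22, 2.48], [-1.42, 4.56], [0.17, 2.85], [-2.88, 2.88]. Speed limits (rad/s): [2.39, 2.39, 3.14, 3.14, 3.14, 3.14].

### API

Orientations are given as a unit quaternion [x, y, z, w].
In Python, from station import manip gives the robot as it stands.
- The arm moves only by the tool play_rows, never from a script. Its argument "motion" is text: rows parted by semicolons, each of 7 numbers parted by spaces: the turn, a rotation vector about the world's x, y, z in units of 6 degrees (1.0 is 6 degrees), then the shift along the world's x, y, z in m, then the closure, from 0 (fully open) to 1 (shut). In form: ax ay az tx ty tz claw; .... A call has 1 to 20 rows; each row shifts and turns the commanded pose from where the row before left it; what a row does not reach is not made up. A row lasts 1/10 s, in which the tool goes at most 50 mm and 8.59 degrees, less where a joint would pass 70% of its speed; a pose out of reach is approached as far as the arm can. A call with a gripper value outside its range is refused whole. The fingers move at their own pace and stop on an object; "newtons" is the grip in N (left out, the last holds). Time passes only in rows, so rows that do not move let the fingers close. It gives the time, the measured TCP pose, the force and the opening at its end, in the units of the state.
- manip.state(): the state, without advancing time (a new reading comes with each control period).
- manip.grab_frame(name): name is "scene" or "side" or "wrist"; returns (picture, depth): 384x512x3 uint8, red, green, blue; 384x512 float32, mm along the optical axis (not along the pixel's ray), 0 where there is no reading.
- manip.get_calibration(name): a dict with "intrinsics" (3x3 intrinsics, pixels), "k1" (the pictures are not rectified: a ray, as slopes to the right and down, at radius r is drawn at 1 + k1 r^2 times it, then the intrinsics apply), "world_from_camera" (4x4, takes a point from camera to world coordinates). Camera axes: x right, y up, looking along -z (the intrinsics and any distortion apply to the point x, -y, -z); pixel columns grow to the right and rows downward; lengths in mm; the calibration is good to about 2 mm. A picture is of the moment at which its call begins: read the wrist's pose just before it. get_calibration takes no time and is no camera call; for the wrist camera it gives the pose at the moment of the call.
- manip.finish_job(): hands the job in, once; it reports no verdict.
The state is a dict: "time_s": time; "qpos": joint angles; "dq": joint speeds; "joint_torque": joint torques, N m; "tcp_pos": TCP position; "tool_rot": TCP orientation; "ft_force": force on the tool from outside, world axes, zero at the start; "torque": the same for the moment, N m; "opening": opening from 0.0 (shut) to 1.0 (fully open).
Only numpy, scipy, OpenCV 4.12 (cv2) and the standard library are available. Lean on these libraries where they do the work, as an engineer would, in place of code of your own. Each camera call takes 0.05 s, during which the arm holds its last target.

### The job

First slide the light panel along its rail, away from you, until the sprung plunger clicks and holds it at the end stop. Then lift the cover flap of the filter housing right up so that it stays open, draw out the filter plate hidden inside by its tab, and hold it upright in front of the white face of the light panel: centred on it and parallel to it, 4 to 11 cm away, touching nothing but your fingers. Finish while still holding it there; do not put it down or let go, and leave the other things on the bench where they are.

Things in the scene. Friction and masses are not known exactly. Their poses are not given: they have to be found in the camera images.
- rail: fixed aluminium rail, on the right. Origin: on the bench on the rail's centre line; +x runs along the rail to the dark end-stop block (away from the robot), z up. Base 265 x 72 x 6 mm, x = -150 to +115; T-shaped rail, top at z = 22 mm, 40 mm wide. Stop block (z up to 36 mm) with inner face at x = +105 mm; plunger at x = +63 mm.
- detent (a joint): sprung round plunger, 22 mm wide, standing 3 mm out of the rail top at rail x = +63 mm. 0 = fully out (m), 0.003 = pressed down under the carriage. As the panel comes home it drops into the slot under the carriage and holds it; passing it takes up to about 10 N along the rail.
- module: light module, loose, 0.45 kg: black carriage (x = -40 to 40 mm, top z = 36) that embraces the rail's T and only slides along it (2 mm play), with an upright light panel 80 (x) x 14 (y) x 76 mm (z = 36 to 112, y = -15 to -1), white face to +y (left). Origin: bench level under the carriage's middle; axes as the rail's. Home: origin at rail x = +63 mm (60 to 65).
- panel_face (a point): middle of the panel's white face: module (0, 0, 75) mm. Axes as the module's: y points squarely out of the white face, x along the rail, z up.
- push_lug (a point): point on the rear (robot-side) face of the upright lug at the rear of the carriage, module (-80, 0, 50) mm. The lug is 8 mm thick (x), 30 mm wide (y), z = 28 to 66 mm, and stands 32 mm behind the panel's edge; push it towards +x.
- housing: fixed grey filter housing, on the left: open box 118 (x) x 130 (y) x 88 mm high, walls and floor 4 mm, duct stub 30 mm long on its left side, shut on top by the flap. Origin: on the bench under its middle; -x is its front (towards the robot), z up. The filter plate stands in guides (up to z = 44 mm, 2 mm play) at x = -15, y = 0 mm.
- flap_hinge (a point): middle of the flap's hinge line, at the top of the housing's rear wall, housing (60, 0, 88) mm; the hinge axis is the housing's y.
- flap (a joint): opening of the cover flap in rad: 0 = shut, 1.57 = upright, 1.75 = its stop, leaning back. Stiff hinge: it stays where it is left; lifting it takes 2 to 3 N at the tab. The flap is 117 (x) x 134 (y) x 5 mm and swings up and away from the robot.
- flap_tab (a point): middle of the free part of the black pull tab that sticks out 38 mm from the middle of the flap's front edge; tab 12 mm wide (housing y), 12 mm thick. With the flap shut it lies 142 mm from the hinge axis towards the front and 3 mm above it. Fingers that close along the hinge axis let it pivot between them. Axes: the flap's (x to the hinge).
- filter: filter plate, loose, about 0.09 kg, hidden under the flap: aluminium frame with a grey mesh, 60 (x) x 8 (y) x 60 mm, with a black pull tab on top. Origin: middle of its lower edge, 4 mm above the bench in the housing; z up along the plate, y square to its faces (as built along the housing's y).
- filter_centre (a point): middle of the filter plate (frame and mesh), 30 mm above its origin; axes as the plate's.
- filter_tab (a point): middle of the plate's black pull tab, 69 mm above the plate's origin: 28 (x) x 10 (y) x 20 mm high, top 5 mm below the top of the housing's walls.
- casting_4: bystander: small aluminium block casting, 36 x 58 x 30 mm, origin under its middle
- hex_key: bystander: black hexagon key lying flat, 38 x 99 x 9 mm, origin under its middle
- tape_roll: bystander: roll of tape lying flat, 100 mm across, 24 mm high, origin under its middle
- casting_2: bystander: round flanged aluminium casting, 60 mm across, 28 mm high, origin under its middle
- dropper: bystander: small dark dropper bottle, 26 mm across, 85 mm high, origin under its middle
- pot_1: bystander: white plastic pot, 125 mm across, 122 mm high, origin under its middle
- snips: bystander: side cutters lying flat, 55 x 160 x 12 mm, origin under their middle

How it is judged:
By the outcome, as a careful person would: the job done as asked, in the order asked, and still so for the second after the job is handed in, while the arm keeps its last pose, push and grip.
It also fails if it takes over 64 s, if anything falls off the work surface, if the arm or the gripper's body presses on something with over 40 N, if the wrist force passes 120 N, or if a joint passes its speed limit or range.

## Working session

There is one attempt and no reset: what is moved stays moved. The work goes in short steps, Python scripts to look and compute and a tool call to move; the robot and the scene stay as the last step left them, time stands still between calls to the robot, and variables do not carry over. Pictures are saved under pics/ and viewed, and the job is handed in when it is done.

Besides the shell and the picture viewer there is one more tool, called after ">>>" by a JSON object that holds its "api" and its "payload", one argument or row to a line. play_rows: Moves the arm, as the interface text tells. Its arguments: {"type":"object","properties":{"motion":{"type":"string"},"newtons":{"type":"number"}},"required":["motion"]}

```bash
ls; mkdir -p pics
cat > h.py <<'E'
import numpy as np, cv2
from station import manip
def grab(n):
    c=manip.get_calibration(n); im,d=manip.grab_frame(n); return im,d,c
def save(im,name): cv2.imwrite('pics/'+name,cv2.cvtColor(im,cv2.COLOR_RGB2BGR))
def slopes(uv,c):
    K=np.array(c['intrinsics'],float);k=c['k1']
    uv=np.atleast_2d(np.array(uv,float))
    p=cv2.undistortPoints(uv.reshape(-1,1,2),K,np.array([k,0,0,0,0.])).reshape(-1,2)
    return p
def ray(uv,c):
    p=slopes(uv,c);T=np.array(c['world_from_camera'])
    d=np.c_[p[:,0],-p[:,1],-np.ones(len(p))]
    return T[:3,3],d@T[:3,:3].T
def onplane(uv,c,z):
    o,d=ray(uv,c); return o+d*((z-o[2])/d[:,2])[:,None]
def cloud(d,c):
    h,w=d.shape;u,v=np.meshgrid(np.arange(w),np.arange(h))
    o,r=ray(np.c_[u.ravel(),v.ravel()],c)
    P=o+r*d.reshape(-1,1); P[d.ravel()==0]=np.nan
    return P.reshape(h,w,3)
def proj(P,c):
    T=np.linalg.inv(np.array(c['world_from_camera']));P=np.atleast_2d(P)
    q=P@T[:3,:3].T+T[:3,3]
    s=np.c_[q[:,0]/-q[:,2],-q[:,1]/-q[:,2]]
    r2=(s**2).sum(1,keepdims=True);s=s*(1+c['k1']*r2)
    K=np.array(c['intrinsics']);return s@K[:2,:2].T+K[:2,2]
E
python3 - <<'E'
from h import *
import pickle
print(manip.state())
for n in ("scene","side","wrist"):
    im,d,c=grab(n);save(im,n+'0.png');pickle.dump((im,d,c),open(n+'0.pkl','wb'));print(n,c)
E
```

```text
pics
{'time_s': 0.0, 'qpos': array([ 1.05769295e+00,  3.81222704e-01,  1.29831523e+00,  2.68097254e-05,
        1.46354586e+00, -2.15281294e-01]), 'dq': array([-0.00048836,  0.00157203,  0.00185824, -0.00056619, -0.00042884,
        0.00259407]), 'joint_torque': array([-2.08741170e-03, -4.48474431e+01, -2.31262672e+01, -3.76320686e-04,
        4.96835259e-03,  5.15467229e-05]), 'tcp_pos': array([161.24670834, 525.5595121 , 255.67902557]), 'tool_rot': array([ 1.48362700e-01,  9.88932734e-01, -6.91920659e-04, -2.78020103e-04]), 'ft_force': array([ 0.17659114,  0.04165187, -0.36520219]), 'torque': array([ 0.02398036, -0.02343835,  0.0146532 ]), 'opening': 0.9991174358855267}
scene {'intrinsics': array([[395.79713556,   0.        , 259.58185013],
       [  0.        , 395.79713556, 193.66954252],
       [  0.        ,   0.        ,   1.        ]]), 'k1': -0.06413659485882979, 'world_from_camera': array([[ 6.34262012e-01,  3.63286038e-01, -6.82447767e-01,
        -2.39864899e+02],
       [-7.73065141e-01,  3.08355869e-01, -5.54334687e-01,
        -6.74469923e+02],
       [ 9.05472258e-03,
[... 581 characters left out ...]
01,  4.96487556e-01,
         6.02150804e+02],
       [ 0.00000000e+00,  0.00000000e+00,  0.00000000e+00,
         1.00000000e+00]])}
wrist {'intrinsics': array([[305.23872759,   0.        , 249.50110864],
       [  0.        , 305.23872759, 190.96132626],
       [  0.        ,   0.        ,   1.        ]]), 'k1': -0.05373469687399588, 'world_from_camera': array([[ 2.94210095e-01, -9.19904593e-01, -2.59260410e-01,
         9.39388174e+01],
       [ 9.55740317e-01,  2.82914201e-01,  8.07465221e-02,
         5.45201417e+02],
       [-9.30644619e-04, -2.71542069e-01,  9.62426121e-01,
         3.74034374e+02],
       [ 0.00000000e+00,  0.00000000e+00,  0.00000000e+00,
         1.00000000e+00]])}
```

View pics/scene0.png

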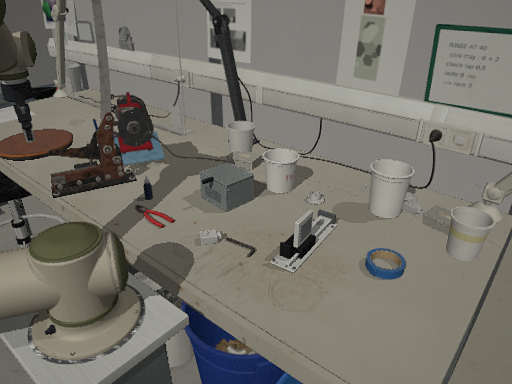

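View pics/side0.png

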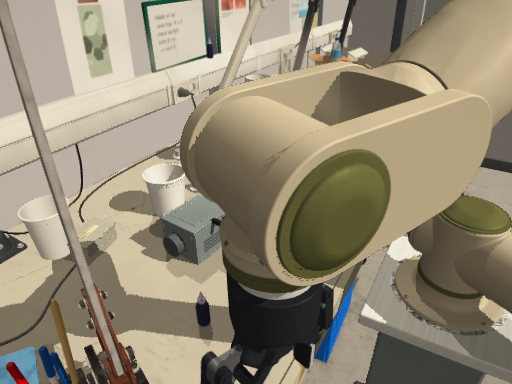

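View pics/wrist0.png

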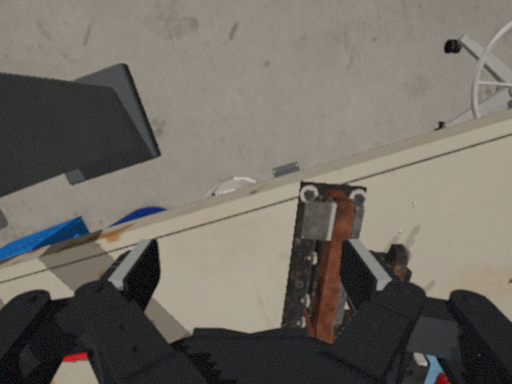

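The scene view shows the housing at about (227,187) with the flap tab at (208,180), and the rail with the panel at about (303,235). I'll zoom in on both.

Run:
```python
from h import *
import pickle
im,d,c=pickle.load(open('scene0.pkl','rb'))
a=cv2.resize(im[150:280,180:350],None,fx=4.5,fy=4.5,interpolation=cv2.INTER_CUBIC);save(a[:,:765],'crop0.png')
P=cloud(d,c)
for uv in [(305,267),(273,261),(337,214),(304,213),(208,180),(227,172),(300,250),(230,205)]:
    print(uv,P[uv[1],uv[0]].round(0), onplane([uv],c,0).round(0))
```

```text
(305, 267) [ 451. -265.    1.] [[ 452. -264.    0.]]
(273, 261) [ 411. -192.    7.] [[ 419. -187.   -0.]]
(337, 214) [ 732. -197.    1.] [[ 733. -197.    0.]]
(304, 213) [ 513. -212.  112.] [[ 672. -114.    0.]]
(208, 180) [506. 137.  97.] [[639. 281.   0.]]
(227, 172) [584. 130.  98.] [[733. 276.   0.]]
(300, 250) [ 463. -238.   34.] [[ 503. -214.    0.]]
(230, 205) [536.  75.  18.] [[558.  97.   0.]]
```

View pics/crop0.png

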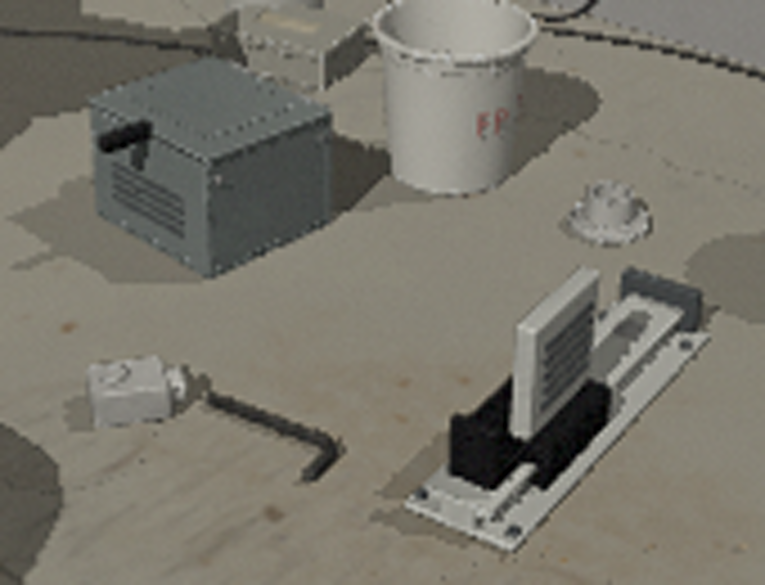

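Run:
```python
from h import *
import pickle
im,d,c=pickle.load(open('scene0.pkl','rb'))
P=cloud(d,c)
f=lambda L:np.array([(180+x/4.5-.4,150+y/4.5-.4) for x,y in L])
r=onplane(f([(405,507),(512,550),(710,337)]),c,6);print('rail corners',r.round(1),np.linalg.norm(r[1]-r[0]),np.linalg.norm(r[2]-r[1]),np.degrees(np.arctan2(*(r[2]-r[1])[1::-1])))
ht=onplane(f([(90,103),(212,160),(330,115),(205,57)]),c,93);print('flap',ht.round(1));
for i in range(4): 
  e=ht[(i+1)%4]-ht[i];print(np.linalg.norm(e).round(1),np.degrees(np.arctan2(e[1],e[0])).round(1))
# flap top cloud
X=P.reshape(-1,3)
m=(X[:,2]>85)&(X[:,2]<105)&(X[:,0]>400)&(X[:,0]<750)&(X[:,1]>0)&(X[:,1]<300)
q=X[m];print(m.sum(),np.median(q[:,2]))
q=q[(abs(q[:,2]-np.median(q[:,2]))<5)]
print(cv2.minAreaRect(q[:,:2].astype(np.float32)))
# dark tab
g=im.max(2).reshape(-1)
t=X[m&(g<50)];print('tab',len(t),t.min(0),t.max(0),np.median(t,0))
# panel
m=(X[:,2]>45)&(X[:,2]<125)&(X[:,0]>400)&(X[:,0]<800)&(X[:,1]>-300)&(X[:,1]<-120)
q=X[m];print('panel',len(q),q.min(0),q.max(0))
w=q[(q[:,2]>70)]
print(cv2.minAreaRect(w[:,:2].astype(np.float32)),cv2.fitLine(w[:,:2].astype(np.float32),cv2.DIST_HUBER,0,.01,.01).ravel())
l=q[q[:,2]<68];l=X[m&(g<60)];l=l[np.lexsort((l[:,0],))]
print('dark',len(l),l[:30].round(0))
```

```text
rail corners [[ 402.8 -187.9    6. ]
 [ 410.8 -256.5    6. ]
 [ 672.2 -232.1    6. ]] 69.09890101856121 262.4355194777258 5.319772459149411
flap [[532.1 202.8  93. ]
 [523.9  74.5  93. ]
 [628.5  59.   93. ]
 [644.2 196.2  93. ]]
128.6 -93.7
105.7 -8.5
138.1 83.5
112.3 176.6
951 95.90309076012886
((630.4465942382812, 117.43783569335938), (155.8748016357422, 288.19439697265625), 71.69351196289062)
tab 49 [486.05408803  63.86160765  85.6585814 ] [619.85657987 145.39968267 103.1012755 ] [506.60961972 138.40716061  96.78871368]
panel 702 [ 417.88467504 -299.94057131   45.05500691] [ 799.99949313 -202.74582222  124.8025634 ]
((631.0657348632812, -248.8834991455078), (33.345672607421875, 348.8135681152344), 78.20182800292969) [ 9.8013967e-01 -1.9830836e-01  5.5632330e+02 -2.3901996e+02]
dark 166 [[ 418. -220.   55.]
 [ 418. -229.   50.]
 [ 418. -210.   53.]
 [ 419. -214.   48.]
 [ 419. -213.   57.]
 [ 419. -210.   65.]
 [ 419. -210.   56.]
 [ 419. -213.   66.]
 [ 419. -215.   67.]
 [ 419. -212.   68.]
 [ 420. -206.   65.]
 [ 420. -206.   56.]
 [ 420. -216.   55.]
 [ 420. -207.   47.]
 [ 420. -228.   57.]
 [ 420. -218.   59.]
 [ 420. -218.   65.]
 [ 420. -209.   48.]
 [ 420. -221.   60.]
 [ 420. -206.   53.]
 [ 420. -224.   64.]
 [ 420. -209.   60.]
 [ 420. -216.   45.]
 [ 420. -206.   62.]
 [ 420. -225.   46.]
 [ 420. -228.   51.]
 [ 420. -234.   48.]
 [ 420. -218.   49.]
 [ 420. -215.   57.]
 [ 420. -209.   57.]]
```

>>> {"api": "play_rows", "payload": {
  "motion": "0 0 0.17 0.0225 -0.033 0.005 0;0 0 0.17 0.0225 -0.033 0.005 0;0 0 0.17 0.0225 -0.033 0.005 0;0 0 0.17 0.0225 -0.033 0.005 0;0 0 0.17 0.0225 -0.033 0.005 0;0 0 0.17 0.0225 -0.033 0.005 0;0 0 0.17 0.0225 -0.033 0.005 0;0 0 0.17 0.0225 -0.033 0.005 0;0 0 0.17 0.0225 -0.033 0.005 0;0 0 0.17 0.0225 -0.033 0.005 0;0 0 0.17 0.0225 -0.033 0.005 0;0 0 0.17 0.0225 -0.033 0.005 0;0 0 0 0 0 0 0;0 0 0 0 0 0 0"
}}

```text
time_s: 1.55
tcp_pos: [431.4, 129.4, 316.0]
tool_rot: [0.043, 0.999, 0.0, -0.0]
ft_force: [-0.4, 0.7, 0.9]
opening: 1.001
```

Run:
```python
from h import *
import pickle
s=manip.state();print(s['time_s'],s['tcp_pos'],s['tool_rot'],s['dq'].round(3))
for n in ("side","wrist"):
    im,d,c=grab(n);save(im,n+'1.png');pickle.dump((im,d,c),open(n+'1.pkl','wb'))
```

```text
1.55 [431.4063125  129.37749823 315.99165158] [ 4.29811424e-02  9.99075769e-01  8.53545952e-05 -4.70507809e-04] [ 0.039 -0.011  0.014  0.002 -0.     0.006]
```

View pics/wrist1.png

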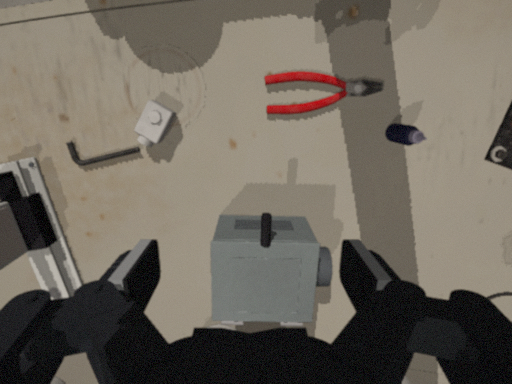

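View pics/side1.png

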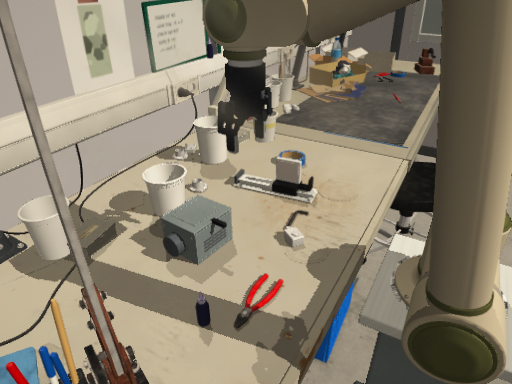

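Run:
```python
from h import *
import pickle
im,d,c=pickle.load(open('wrist1.pkl','rb'))
save(cv2.resize(im[200:335,190:345],None,fx=4.4,fy=4.4,interpolation=cv2.INTER_CUBIC),'crop1.png')
P=cloud(d,c)
for uv in [(240,260),(240,300),(290,260),(266,220),(266,240),(266,230)]: print(uv,P[uv[1],uv[0]].round(1),im[uv[1],uv[0]])
```

```text
(240, 260) [543.  107.9  96. ] [114 119 113]
(240, 300) [600.3 102.5  96.2] [115 119 116]
(290, 260) [547.3 169.2  97.9] [116 115 115]
(266, 220) [491.  143.4 101.4] [32 33 33]
(266, 240) [517.2 141.7  99.4] [30 31 31]
(266, 230) [nan nan nan] [34 34 34]
```

View pics/crop1.png

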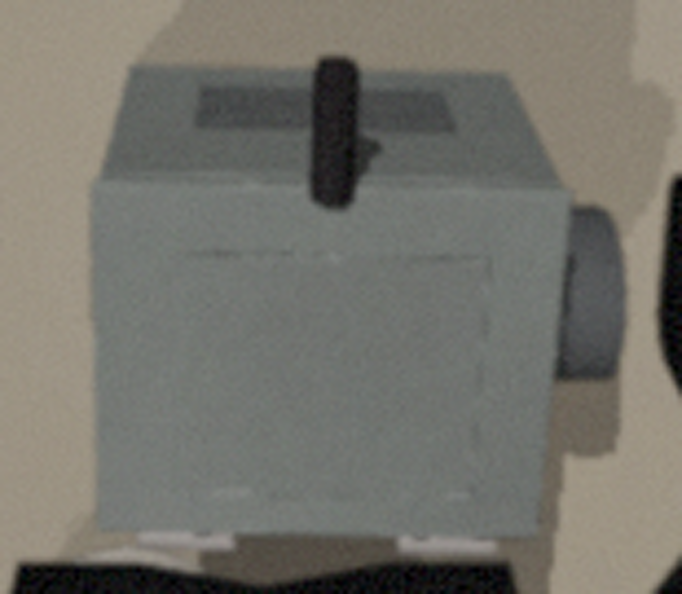

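Run:
```python
from h import *
import pickle
im,d,c=pickle.load(open('wrist1.pkl','rb'))
f=lambda L:np.array([(190+x/4.4-.4,200+y/4.4-.4) for x,y in L])
ht=onplane(f([(93,183),(568,190),(540,533),(100,530)]),c,95);print('flap',ht.round(1))
for i in range(4): 
  e=ht[(i+1)%4]-ht[i];print(np.linalg.norm(e).round(1),np.degrees(np.arctan2(e[1],e[0])).round(1))
print('mean',ht.mean(0))
print('tab',onplane(f([(336,60),(333,205),(311,120),(360,120)]),c,97).round(1))
# bottom corners front at z=0
print('bot',onplane(f([(134,66),(506,73)]),c,0).round(1))
P=cloud(d,c).reshape(-1,3)
m=(P[:,2]>91)&(P[:,2]<103)&(P[:,1]>40)&(P[:,1]<230)&(P[:,0]>525)
print(cv2.minAreaRect(P[m,:2].astype(np.float32)))
g=im.max(2).ravel();m=(g<60)&(P[:,2]>85)&(P[:,2]<106)&(P[:,0]<525)&(P[:,1]>100)&(P[:,1]<180)
print(P[m].min(0),P[m].max(0),P[m].mean(0))
# rail corners seen in wrist
for uv in [(33,160),(0,165)]: print(onplane([uv],c,6))
```

```text
flap [[515.2  74.8  95. ]
 [528.6 205.5  95. ]
 [642.  195.1  95. ]
 [629.2  62.8  95. ]]
131.4 84.1
113.8 -5.2
132.9 -95.5
114.6 174.0
mean [578.74686176 134.56994371  95.        ]
tab [[484.2 144.1  97. ]
 [526.5 140.3  97. ]
 [500.8 136.2  97. ]
 [501.9 149.3  97. ]]
bot [[515.9  77.3   0. ]
 [529.5 204.8   0. ]]
((582.971923828125, 133.85806274414062), (135.0937042236328, 125.02373504638672), 83.69915008544922)
[484.2522307  135.33911613  85.00291785] [524.82412321 149.61516674 101.82486744] [503.74135192 142.27166867  99.2778498 ]
[[ 407.35133484 -185.57729004    6.        ]]
[[ 409.74785143 -239.50326002    6.        ]]
```

>>> {"api": "play_rows", "payload": {
  "motion": "0 0 0.175 -0.0048 -0.0353 -0.0116 0.5;0 0 0.175 -0.0048 -0.0353 -0.0116 1;0 0 0.175 -0.0048 -0.0353 -0.0116 1;0 0 0.175 -0.0048 -0.0353 -0.0116 1;0 0 0.175 -0.0048 -0.0353 -0.0116 1;0 0 0.175 -0.0048 -0.0353 -0.0116 1;0 0 0.175 -0.0048 -0.0353 -0.0116 1;0 0 0.175 -0.0048 -0.0353 -0.0116 1;0 0 0.175 -0.0048 -0.0353 -0.0116 1;0 0 0.175 -0.0048 -0.0353 -0.0116 1;0 0 0 0 0 0 1;0 0 0 0 0 0 1"
}}

```text
time_s: 2.85
tcp_pos: [383.4, -222.5, 200.1]
tool_rot: [-0.05, 0.999, 0.0, -0.0]
ft_force: [-0.8, 0.0, -0.7]
opening: -0.0
```

Run:
```python
from h import *
import pickle
s=manip.state();print(s['time_s'],s['tcp_pos'],s['tool_rot'],s['dq'].round(3),s['ft_force'])
for n in ("side","wrist"):
    im,d,c=grab(n);save(im,n+'2.png');pickle.dump((im,d,c),open(n+'2.pkl','wb'))
```

```text
2.85 [ 383.40849176 -222.46310896  200.12237272] [-4.95069700e-02  9.98773643e-01  4.61849923e-04 -2.38364522e-04] [ 0.027 -0.02   0.002  0.002  0.003  0.003] [-0.83356663  0.03599077 -0.66317482]
```

View pics/wrist2.png

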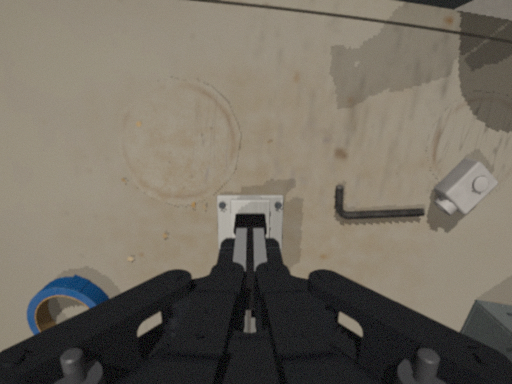

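View pics/side2.png

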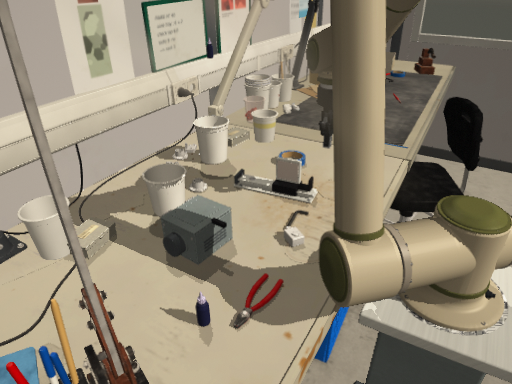

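Run:
```python
from h import *
import pickle
im,d,c=pickle.load(open('wrist2.pkl','rb'))
r=onplane([(218.5,195),(284,195),(218,240),(283,240)],c,6);print(r.round(1))
for a,b in((0,1),(0,2),(1,3)): print(np.degrees(np.arctan2(*(r[b]-r[a])[1::-1])))
P=cloud(d,c).reshape(-1,3);g=im.max(2).ravel()
v,u=np.mgrid[:384,:512];m=(g<70)&(v.ravel()<226)&(u.ravel()>225)&(u.ravel()<275)&(v.ravel()>200)
q=P[m];print(len(q),np.nanmin(q,0),np.nanmax(q,0),np.nanmedian(q,0))
for n,cr in (('side2',(215,330,145,210)),):
    im,d,c=pickle.load(open(n+'.pkl','rb'))
    save(cv2.resize(im[145:215,220:335],None,fx=6.5,fy=6.5,interpolation=cv2.INTER_CUBIC),'crop2.png')
```

```text
[[ 409.1 -253.2    6. ]
 [ 402.2 -183.6    6. ]
 [ 461.5 -250.1    6. ]
 [ 454.3 -177.8    6. ]]
95.67517329646259
3.440975339930974
6.284507393238063
354 [ 415.2246818  -232.62709481   32.91776329] [ 419.13665695 -204.81485462   63.54539156] [ 416.98820806 -218.72637116   49.66466833]
```

View pics/crop2.png

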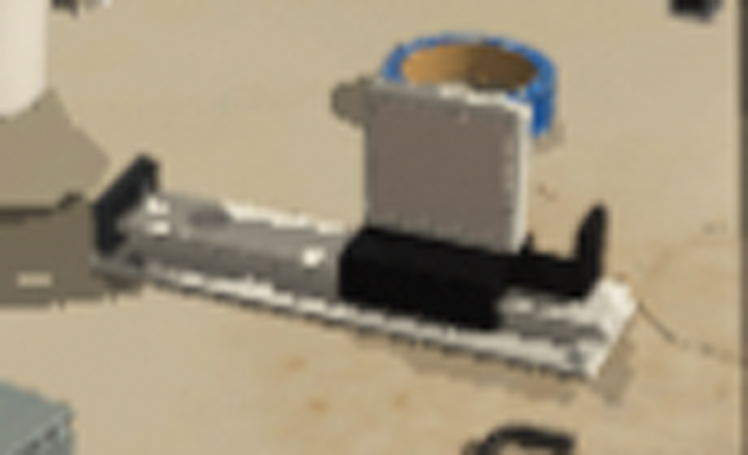

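>>> {"api": "play_rows", "payload": {
  "motion": "0 0 0 0 0 -0.03 1;0 0 0 0 0 -0.03 1;0 0 0 0 0 -0.03 1;0 0 0 0 0 -0.03 1;0 0 0 0 0 -0.013 1;0 0 0 0.010 0.001 0 1;0 0 0 0.003 0.0003 0 1;0 0 0 0.003 0.0003 0 1;0 0 0 0 0 0 1"
}}

```text
time_s: 3.85
tcp_pos: [400.2, -221.6, 68.2]
tool_rot: [-0.05, 0.999, -0.001, 0.001]
ft_force: [0.5, -0.1, 0.2]
opening: -0.001
```

Run:
```python
from h import *
import pickle
im,d,c=grab('side');save(cv2.resize(im[120:220,220:350],None,fx=6,fy=6,interpolation=cv2.INTER_CUBIC),'crop3.png')
```

```text
(no output)
```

View pics/crop3.png

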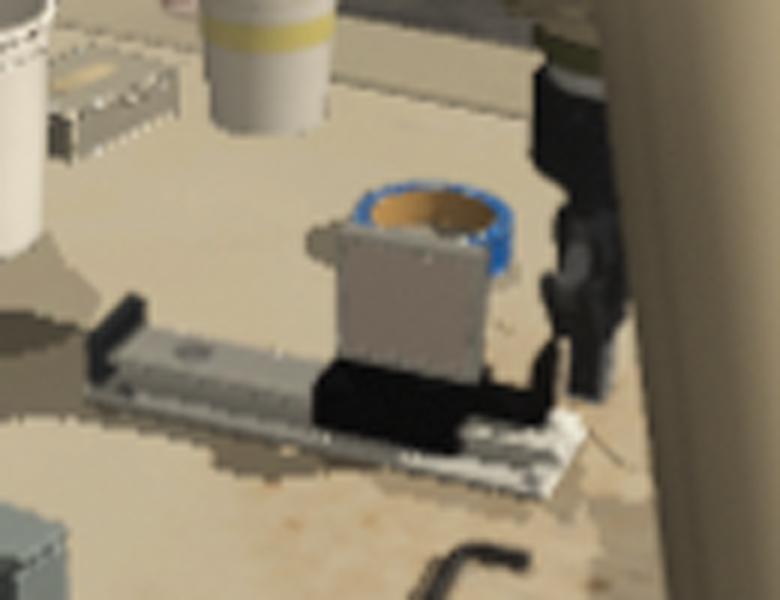

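>>> {"api": "play_rows", "payload": {
  "motion": "0 0 0 0.003 0.0003 0 1;0 0 0 0.003 0.0003 0 1;0 0 0 0.004 0.0004 0 1;0 0 0 0.005 0.0005 0 1;0 0 0 0.005 0.0005 0 1;0 0 0 0.005 0.0005 0 1;0 0 0 0.005 0.0005 0 1;0 0 0 0.005 0.0005 0 1;0 0 0 0.005 0.0005 0 1;0 0 0 0.005 0.0005 0 1;0 0 0 0.005 0.0005 0 1;0 0 0 0.005 0.0005 0 1;0 0 0 0.005 0.0005 0 1;0 0 0 0.005 0.0005 0 1;0 0 0 0 0 0 1"
}}

```text
time_s: 5.4
tcp_pos: [464.7, -215.1, 67.3]
tool_rot: [-0.05, 0.999, -0.0, -0.0]
ft_force: [-0.3, 0.6, -0.5]
opening: 0.006
```

Run:
```python
from h import *
import pickle
im,d,c=grab('side');save(cv2.resize(im[120:220,220:350],None,fx=6,fy=6,interpolation=cv2.INTER_CUBIC),'crop4.png')
```

```text
(no output)
```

View pics/crop4.png

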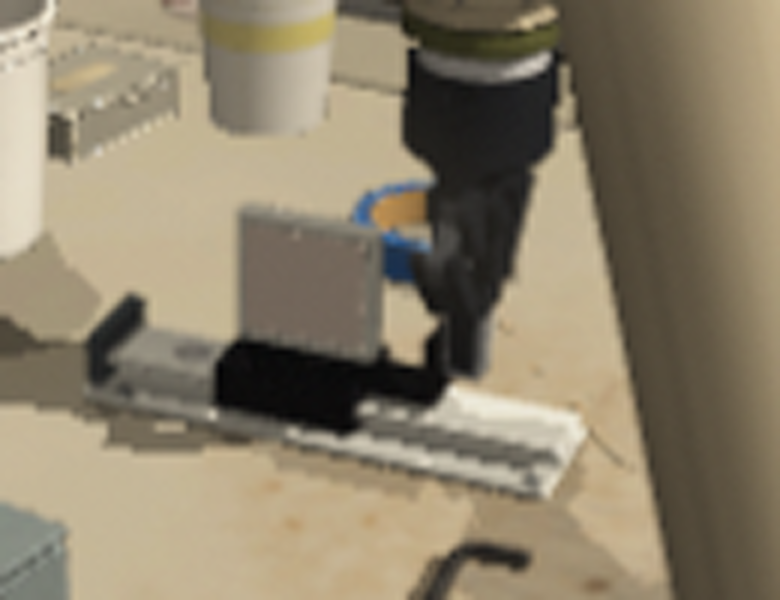

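>>> {"api": "play_rows", "payload": {
  "motion": "0 0 0 0.005 0.0005 0 1;0 0 0 0.005 0.0005 0 1;0 0 0 0.005 0.0005 0 1;0 0 0 0.005 0.0005 0 1;0 0 0 0.005 0.0005 0 1;0 0 0 0.005 0.0005 0 1;0 0 0 0.005 0.0005 0 1;0 0 0 0.005 0.0005 0 1;0 0 0 0.003 0.0003 0 1;0 0 0 0.003 0.0003 0 1;0 0 0 0.003 0.0003 0 1;0 0 0 0 0 0 1"
}}

```text
time_s: 6.65
tcp_pos: [513.9, -210.2, 67.3]
tool_rot: [-0.05, 0.999, -0.0, 0.0]
ft_force: [-0.2, -1.1, -0.7]
opening: 0.0
```

>>> {"api": "play_rows", "payload": {
  "motion": "0 0 0 0.002 0.0002 0 1;0 0 0 0.002 0.0002 0 1;0 0 0 0 0 0 1"
}}

```text
time_s: 6.95
tcp_pos: [517.6, -209.9, 67.4]
tool_rot: [-0.05, 0.999, -0.0, 0.0]
ft_force: [-2.0, 0.1, 0.6]
opening: 0.002
```

Run:
```python
from h import *
import pickle
s=manip.state();print(s['tcp_pos'],s['ft_force'])
im,d,c=grab('side');save(cv2.resize(im[120:220,220:350],None,fx=6,fy=6,interpolation=cv2.INTER_CUBIC),'crop5.png')
```

```text
[ 517.64298253 -209.88405109   67.4299878 ] [-1.99749497  0.14889185  0.57547423]
```

View pics/crop5.png

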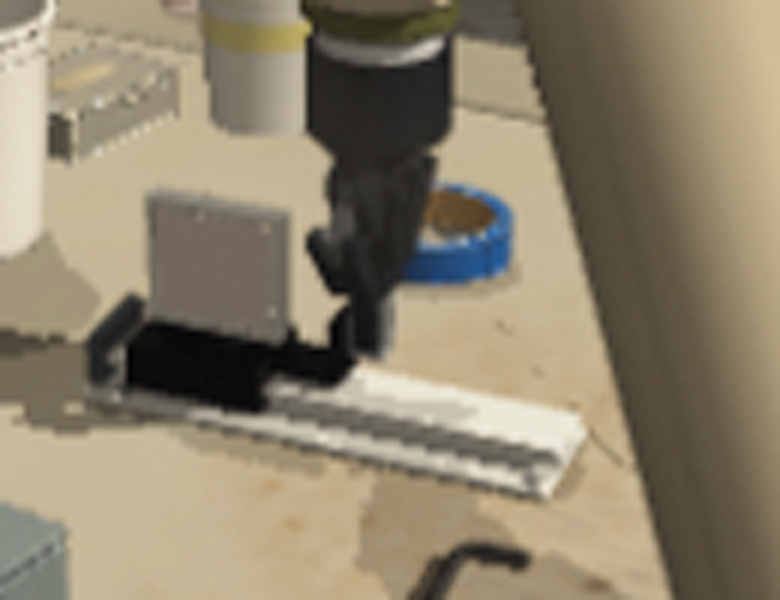

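>>> {"api": "play_rows", "payload": {
  "motion": "0 0 0 0.002 0.0002 0 1;0 0 0 0.002 0.0002 0 1;0 0 0 0 0 0 1"
}}

```text
time_s: 7.3
tcp_pos: [521.9, -209.5, 67.4]
tool_rot: [-0.05, 0.999, -0.0, 0.001]
ft_force: [-0.6, -0.4, 1.3]
opening: -0.0
```

>>> {"api": "play_rows", "payload": {
  "motion": "0 0 0 0.002 0.0002 0 1;0 0 0 0.001 0.0001 0 1;0 0 0 0 0 0 1"
}}

```text
time_s: 7.6
tcp_pos: [524.6, -209.1, 67.3]
tool_rot: [-0.05, 0.999, -0.0, 0.0]
ft_force: [-1.8, 0.3, 2.1]
opening: 0.001
```

>>> {"api": "play_rows", "payload": {
  "motion": "0 0 0 0.001 0.0001 0 1;0 0 0 0.001 0.0001 0 1;0 0 0 0 0 0 1"
}}

```text
time_s: 7.9
tcp_pos: [526.5, -208.9, 67.3]
tool_rot: [-0.05, 0.999, -0.0, 0.0]
ft_force: [-2.5, -0.2, 1.9]
opening: 0.004
```

Run:
```python
from h import *
import pickle
s=manip.state();print(s['tcp_pos'],s['ft_force'])
im,d,c=grab('side');save(cv2.resize(im[120:220,220:350],None,fx=6,fy=6,interpolation=cv2.INTER_CUBIC),'crop6.png')
```

```text
[ 526.46655505 -208.91585987   67.33814346] [-2.46302957 -0.23357326  1.9464369 ]
```

View pics/crop6.png

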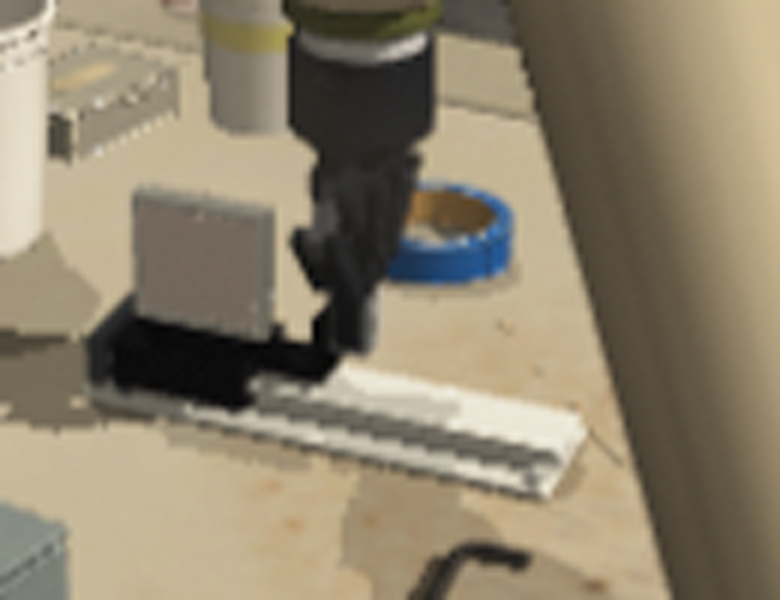

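>>> {"api": "play_rows", "payload": {
  "motion": "0 0 0 0.001 0.0001 0 1;0 0 0 0 0 0 1"
}}

```text
time_s: 8.15
tcp_pos: [527.3, -208.8, 67.3]
tool_rot: [-0.05, 0.999, 0.0, -0.0]
ft_force: [-5.4, -0.6, 2.9]
opening: -0.001
```

>>> {"api": "play_rows", "payload": {
  "motion": "0 0 0 0.001 0.0001 0 1;0 0 0 0 0 0 1"
}}

```text
time_s: 8.35
tcp_pos: [528.4, -208.7, 67.3]
tool_rot: [-0.05, 0.999, -0.0, -0.0]
ft_force: [-4.3, -0.2, 1.9]
opening: -0.001
```

>>> {"api": "play_rows", "payload": {
  "motion": "0 0 0 0.001 0.0001 0 1;0 0 0 0 0 0 1"
}}

```text
time_s: 8.55
tcp_pos: [529.5, -208.6, 67.3]
tool_rot: [-0.05, 0.999, -0.0, 0.0]
ft_force: [-3.0, -0.0, 2.6]
opening: -0.003
```

>>> {"api": "play_rows", "payload": {
  "motion": "0 0 0 0.001 0.0001 0 1;0 0 0 0 0 0 1"
}}

```text
time_s: 8.75
tcp_pos: [530.5, -208.5, 67.3]
tool_rot: [-0.05, 0.999, -0.0, 0.0]
ft_force: [-3.4, 0.4, 4.0]
opening: -0.002
```

>>> {"api": "play_rows", "payload": {
  "motion": "0 0 0 0.001 0.0001 0 1;0 0 0 0 0 0 1"
}}

```text
time_s: 8.95
tcp_pos: [531.3, -208.4, 67.3]
tool_rot: [-0.05, 0.999, 0.0, -0.0]
ft_force: [-4.3, -0.0, 3.7]
opening: -0.004
```

Run:
```python
from h import *
import pickle
s=manip.state();print(s['tcp_pos'],s['ft_force'])
im,d,c=grab('scene');save(cv2.resize(im[170:290,250:380],None,fx=5,fy=5,interpolation=cv2.INTER_CUBIC),'crop7.png')
im,d,c=grab('side');save(cv2.resize(im[150:200,220:290],None,fx=10,fy=10,interpolation=cv2.INTER_CUBIC),'crop8.png')
```

```text
[ 531.34714892 -208.40213048   67.33348505] [-4.33443997e+00 -3.22015677e-03  3.69080731e+00]
```

View pics/crop8.png

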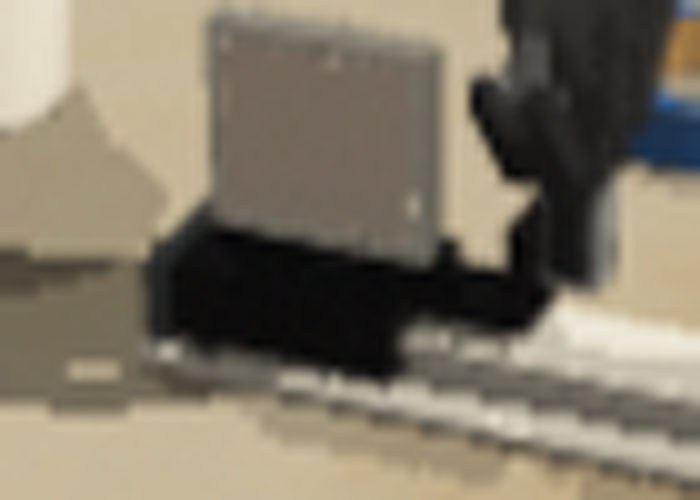

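View pics/crop7.png

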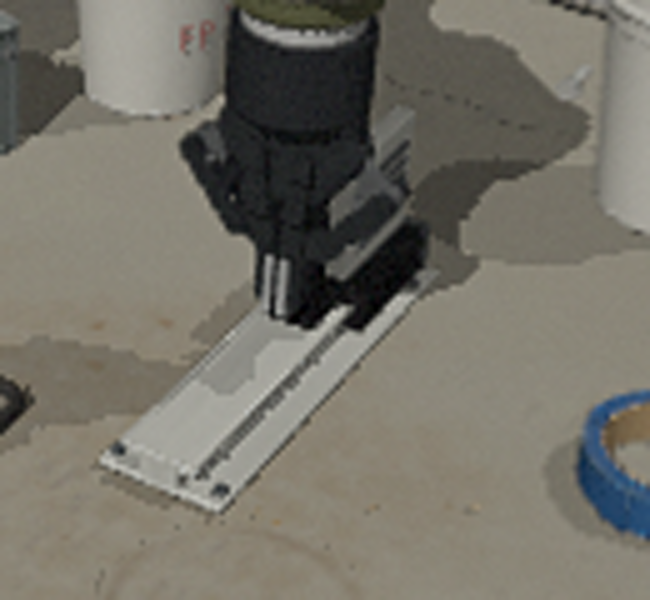

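>>> {"api": "play_rows", "payload": {
  "motion": "0 0 0 0.001 0.0001 0 1;0 0 0 0 0 0 1"
}}

```text
time_s: 9.25
tcp_pos: [531.4, -208.4, 67.3]
tool_rot: [-0.05, 0.999, 0.0, -0.001]
ft_force: [-11.0, -1.8, 6.7]
opening: -0.002
```

>>> {"api": "play_rows", "payload": {
  "motion": "0 0 0 0.001 0.0001 0 1;0 0 0 0 0 0 1"
}}

```text
time_s: 9.45
tcp_pos: [531.5, -208.4, 67.3]
tool_rot: [-0.05, 0.999, 0.0, -0.002]
ft_force: [-16.3, -3.7, 9.1]
opening: -0.001
```

>>> {"api": "play_rows", "payload": {
  "motion": "0 0 0 0.001 0.0001 0 1;0 0 0 0 0 0 1"
}}

```text
time_s: 9.65
tcp_pos: [531.5, -208.4, 67.3]
tool_rot: [-0.05, 0.999, 0.0, -0.004]
ft_force: [-21.4, -4.4, 12.2]
opening: 0.001
```

>>> {"api": "play_rows", "payload": {
  "motion": "0 0 0 -0.004 -0.0004 0 1;0 0 0 -0.006 -0.0006 0 1;0 0 0 -0.01 -0.001 0 1;0 0 0 -0.01 -0.001 0.01 1;0 0 0 -0.005 0 0.03 1;0 0 0 0 0 0.04 1;0 0 0 0 0 0.04 1;0 0 0 -0.02 0.02 0.04 1;0 0 0 -0.03 0.03 0.04 1;0 0 0 0 0 0 1"
}}

```text
time_s: 10.65
tcp_pos: [452.2, -163.7, 266.9]
tool_rot: [-0.05, 0.999, -0.002, 0.004]
ft_force: [0.7, -0.4, 0.3]
opening: -0.002
```

Run:
```python
from h import *
import pickle
s=manip.state();print(s['tcp_pos'],s['ft_force'])
for n in ('scene','side','wrist'):
    im,d,c=grab(n);pickle.dump((im,d,c),open(n+'3.pkl','wb'))
    if n=='wrist': save(im,'w3.png')
    if n=='scene': save(cv2.resize(im[170:290,250:380],None,fx=5,fy=5,interpolation=cv2.INTER_CUBIC),'s3.png')
    if n=='side': save(cv2.resize(im[140:210,220:330],None,fx=7,fy=7,interpolation=cv2.INTER_CUBIC),'d3.png')
```

```text
[ 452.2481348  -163.67408525  266.85425781] [ 0.73815242 -0.44111068  0.27232453]
```

View pics/w3.png

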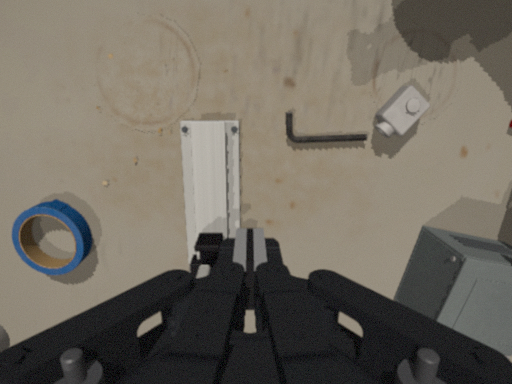

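View pics/s3.png

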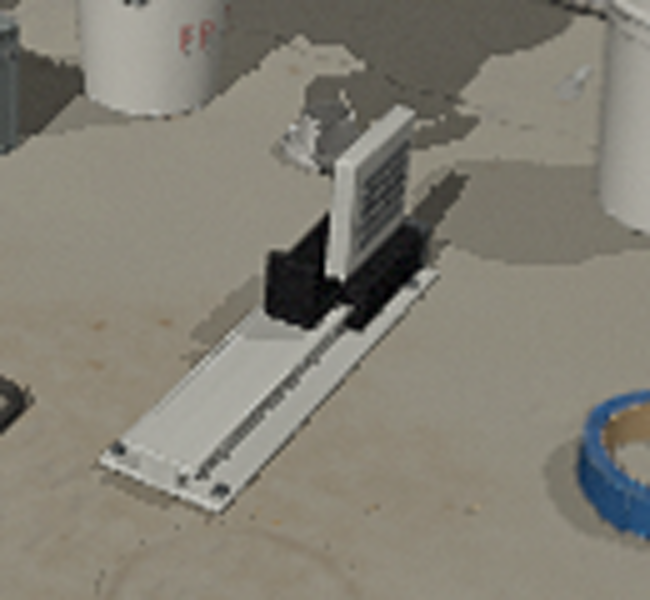

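View pics/d3.png

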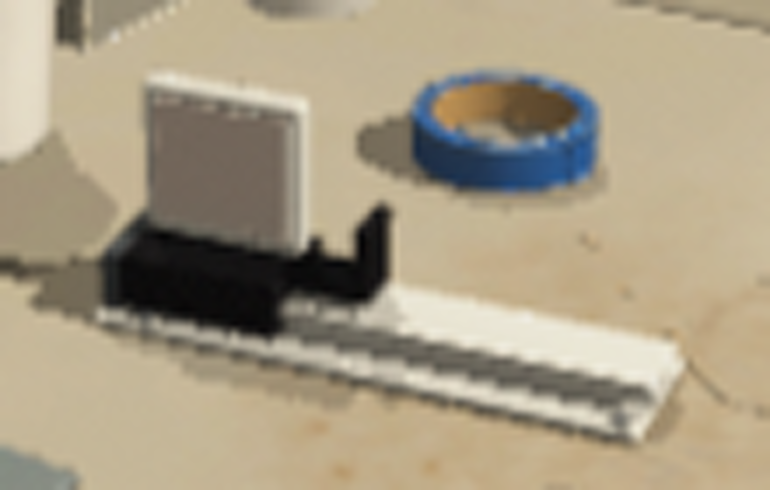

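Run:
```python
from h import *
import pickle
a=np.array([np.cos(np.radians(5.5)),np.sin(np.radians(5.5))]);nrm=np.array([-a[1],a[0]])
im,d,c=pickle.load(open('side3.pkl','rb'));P=cloud(d,c)
f=lambda L:np.array([(220+x/7-.4,140+y/7-.4) for x,y in L])
# panel face corners in side crop
uv=f([(150,80),(300,100),(150,225),(298,248)])
print('top corners z112',onplane(uv[:2],c,112).round(1))
print('bottom z36',onplane(uv[2:],c,36).round(1))
reg=P[int(140+95/7):int(140+220/7),int(220+165/7)+1:int(220+280/7)].reshape(-1,3);reg=reg[np.isfinite(reg[:,0])]
print('face pts',len(reg),reg.mean(0).round(1),reg.min(0).round(),reg.max(0).round())
n=np.linalg.svd(reg-reg.mean(0))[2][2];print('normal',n,np.degrees(np.arctan2(-n[0]*np.sign(n[1]),abs(n[1]))))
# lug top in side: corners
im,d,c=pickle.load(open('scene3.pkl','rb'))
g=lambda L:np.array([(250+x/5-.4,170+y/5-.4) for x,y in L])
print('panel top robot edge (scene)',onplane(g([(338,158),(355,165),(413,115),(398,105)]),c,112).round(1))
print('rail',onplane(g([(103,460),(220,510),(438,270)]),c,6).round(1))
im,d,c=pickle.load(open('wrist3.pkl','rb'))
r=onplane([(181,122),(239,120.5),(187,230),(240,215)],c,6);print('rail w',r.round(1));print(np.degrees(np.arctan2(*(r[1]-r[0])[1::-1]))-90,np.degrees(np.arctan2(*(r[2]-r[0])[1::-1])),np.degrees(np.arctan2(*(r[3]-r[1])[1::-1])))
P=cloud(d,c);print('lug',P[240,205:225:4].round(1))
```

```text
top corners z112 [[ 658.1 -195.4  112. ]
 [ 587.2 -209.6  112. ]]
bottom z36 [[ 661.2 -196.3   36. ]
 [ 588.7 -210.2   36. ]]
face pts 287 [ 621.6 -198.9   81.7] [ 593. -431.   -4.] [ 728. -190.  112.]
normal [0.75881047 0.65130976 0.00150624] -49.35951920748851
panel top robot edge (scene) [[ 587.6 -204.9  112. ]
 [ 587.  -216.1  112. ]
 [ 657.7 -211.1  112. ]
 [ 662.8 -198.3  112. ]]
rail [[ 405.9 -187.3    6. ]
 [ 411.9 -256.4    6. ]
 [ 676.1 -229.3    6. ]]
rail w [[ 411.2 -253.3    6. ]
 [ 402.8 -183.8    6. ]
 [ 551.  -240.     6. ]
 [ 522.8 -171.7    6. ]]
6.917410042312454 5.445218706744757 5.739465376026274
lug [[ 540.6 -209.9   52.8]
 [ 540.1 -205.3   52.9]
 [ 539.6 -200.6   52.7]
 [ 539.1 -195.9   53. ]
 [ 540.4 -191.4   49.1]]
```

>>> {"api": "play_rows", "payload": {
  "motion": "0 0 -0.234 0.0059 0.0383 -0.0084 0.5;0 0 -0.234 0.0059 0.0383 -0.0084 0.5;0 0 -0.234 0.0059 0.0383 -0.0084 0.5;0 0 -0.234 0.0059 0.0383 -0.0084 0.5;0 0 -0.234 0.0059 0.0383 -0.0084 0.5;0 0 -0.234 0.0059 0.0383 -0.0084 0.5;0 0 -0.234 0.0059 0.0383 -0.0084 0.5;0 0 -0.234 0.0059 0.0383 -0.0084 0.5;0 0 0 0 0 0 0.5;0 0 0 0 0 0 0.5"
}}

```text
time_s: 11.8
tcp_pos: [500.9, 141.1, 192.8]
tool_rot: [0.048, 0.999, -0.0, -0.001]
ft_force: [0.7, -0.8, -0.1]
opening: 0.498
```

Run:
```python
from h import *
import pickle
from scipy.spatial.transform import Rotation as R
s=manip.state();print(s['tcp_pos'],s['opening']);print(R.from_quat(s['tool_rot']).as_matrix().round(4))
im,d,c=grab('wrist');pickle.dump((im,d,c),open('wrist4.pkl','wb'));save(im,'w4.png')
im,d,c=grab('scene');save(cv2.resize(im[110:260,130:300],None,fx=4,fy=4,interpolation=cv2.INTER_CUBIC),'s4.png')
```

```text
[500.87973198 141.12908183 192.82053739] 0.49845670244770474
[[-9.954e-01  9.540e-02 -3.000e-03]
 [ 9.540e-02  9.954e-01 -4.000e-04]
 [ 2.900e-03 -7.000e-04 -1.000e+00]]
```

View pics/w4.png

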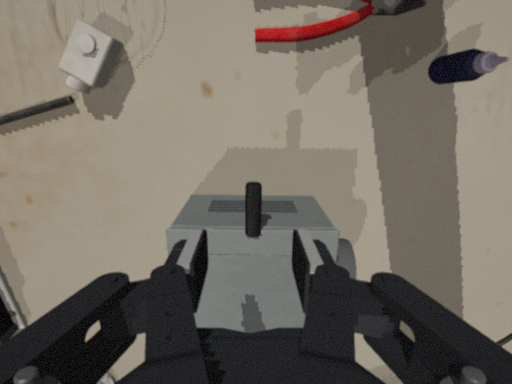

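View pics/s4.png

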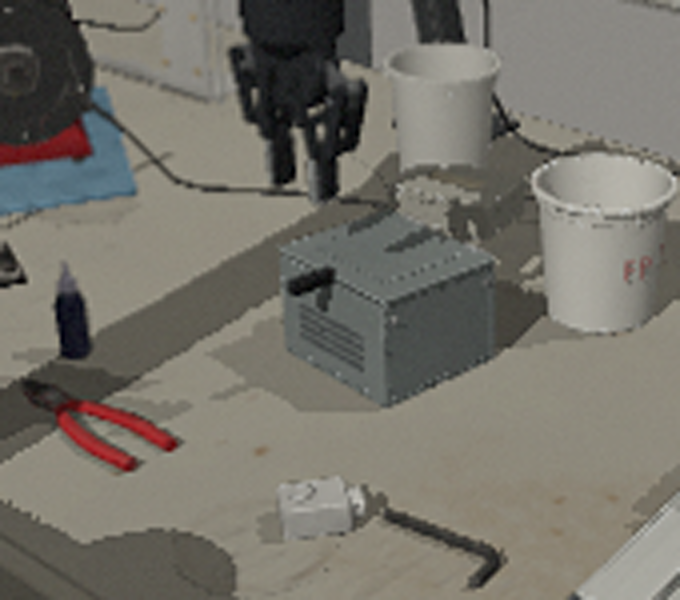

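Run:
```python
from h import *
import pickle
im,d,c=pickle.load(open('wrist4.pkl','rb'))
print(onplane([(253.5,182),(253,236),(246,200),(261,200)],c,97).round(1))
P=cloud(d,c)
print(P[195,250:258:2].round(1),P[225,250:258:2].round(1))
print('flap front edge',onplane([(169,228),(337,232)],c,95).round(1))
```

```text
[[484.3 144.7  97. ]
 [526.4 140.4  97. ]
 [497.3 137.9  97. ]
 [498.4 148.9  97. ]]
[[492.9 141.3 100. ]
 [492.9 142.8 100.5]
 [492.9 144.2 100.8]
 [492.9 145.6 101.4]] [[516.4 139.1  98.9]
 [515.9 140.6 100.6]
 [516.5 142.   99.4]
 [516.8 143.5  99.1]]
flap front edge [[514.6  77.   95. ]
 [530.3 204.9  95. ]]
```

>>> {"api": "play_rows", "payload": {
  "motion": "0 0 0 -0.0015 0.002 -0.03 0.5;0 0 0 0 0 -0.03 0.5;0 0 0 0 0 -0.02 0.5;0 0 0 0 0 -0.011 0.5;0 0 0 0 0 0 0.5;0 0 0 0 0 0 1;0 0 0 0 0 0 1;0 0 0 0 0 0 1;0 0 0 0 0 0 1",
  "newtons": 30
}}

```text
time_s: 12.8
tcp_pos: [500.0, 143.5, 104.3]
tool_rot: [0.049, 0.999, 0.001, 0.001]
ft_force: [1.9, 5.4, -0.3]
opening: 0.132
```

Run:
```python
from h import *
im,d,c=grab('wrist');save(im,'w5.png')
im,d,c=grab('side');save(cv2.resize(im[160:280,130:290],None,fx=4.5,fy=4.5,interpolation=cv2.INTER_CUBIC),'d5.png')
```

```text
(no output)
```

View pics/d5.png

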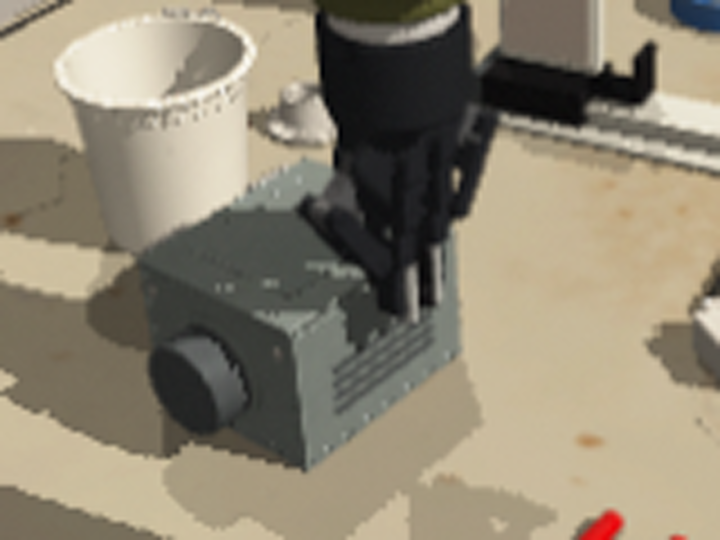

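Run:
```python
import numpy as np
r=145.3;p=0.02;t=np.r_[0,np.arange(1,18)*.1,1.72][:19]
ph=p+t;s=r*(np.cos(p)-np.cos(ph));z=r*(np.sin(ph)-np.sin(p))
X=np.round(np.c_[s*.995,-s*.100,z]/1000,4)
D=np.diff(np.round(X,3 if 0 else 4),axis=0)
for a,b in zip(t[1:],D):print(round(a,2),b.round(4))
```

```text
0.1 [ 0.001  -0.0001  0.0145]
0.2 [ 0.0025 -0.0002  0.0143]
0.3 [ 0.0038 -0.0004  0.014 ]
0.4 [ 0.0052 -0.0006  0.0135]
0.5 [ 0.0066 -0.0006  0.013 ]
0.6 [ 0.0078 -0.0008  0.0122]
0.7 [ 0.009  -0.0009  0.0114]
0.8 [ 0.01   -0.001   0.0104]
0.9 [ 0.0111 -0.0011  0.0094]
1.0 [ 0.0119 -0.0012  0.0082]
1.1 [ 0.0127 -0.0013  0.007 ]
1.2 [ 0.0133 -0.0013  0.0056]
1.3 [ 0.0138 -0.0014  0.0043]
1.4 [ 0.0141 -0.0014  0.0029]
1.5 [ 0.0144 -0.0015  0.0015]
1.6 [ 0.0145 -0.0014  0.    ]
1.7 [ 0.0143 -0.0015 -0.0014]
1.72 [ 0.0029 -0.0003 -0.0005]
```

>>> {"api": "play_rows", "payload": {
  "motion": "0 0 0 0.001 -0.0001 0.0145 1;0 0 0 0.0025 -0.0002 0.0143 1;0 0 0 0.0038 -0.0004 0.014 1;0 0 0 0.0052 -0.0006 0.0135 1;0 0 0 0.0066 -0.0006 0.013 1;0 0 0 0.0078 -0.0008 0.0122 1;0 0 0 0 0 0 1"
}}

```text
time_s: 13.6
tcp_pos: [527.4, 140.6, 186.3]
tool_rot: [0.049, 0.999, 0.001, 0.001]
ft_force: [2.6, 5.0, -1.6]
opening: 0.129
```

Run:
```python
from h import *
s=manip.state();print(s['tcp_pos'],s['ft_force'],s['opening'])
im,d,c=grab('side');save(cv2.resize(im[130:280,130:290],None,fx=4,fy=4,interpolation=cv2.INTER_CUBIC),'d6.png')
```

```text
[527.39216725 140.62004602 186.2597806 ] [ 2.59410233  5.03703708 -1.5712578 ] 0.12889006787015886
```

View pics/d6.png

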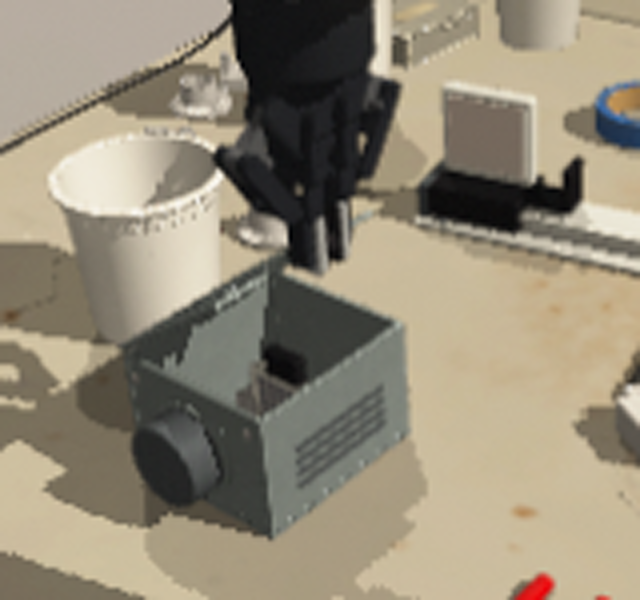

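The flap is opening, and the filter's black tab shows at about (285,360) in the crop. I'll continue along the arc.

>>> {"api": "play_rows", "payload": {
  "motion": "0 0 0 0.009 -0.0009 0.0114 1;0 0 0 0.010 -0.001 0.0104 1;0 0 0 0.0111 -0.0011 0.0094 1;0 0 0 0.0119 -0.0012 0.0082 1;0 0 0 0.0127 -0.0013 0.007 1;0 0 0 0.0133 -0.0013 0.0056 1;0 0 0 0 0 0 1"
}}

```text
time_s: 14.35
tcp_pos: [594.7, 133.5, 236.8]
tool_rot: [0.048, 0.999, 0.0, -0.0]
ft_force: [0.1, 2.5, -1.5]
opening: 0.133
```

>>> {"api": "play_rows", "payload": {
  "motion": "0 0 0 0.0138 -0.0014 0.0043 1;0 0 0 0.0141 -0.0014 0.0029 1;0 0 0 0.0144 -0.0015 0.0015 1;0 0 0 0.0145 -0.0014 0 1;0 0 0 0.0143 -0.0015 -0.0014 1;0 0 0 0 0 0 1"
}}

```text
time_s: 14.95
tcp_pos: [665.7, 126.0, 244.0]
tool_rot: [0.049, 0.999, -0.0, 0.0]
ft_force: [-0.9, -0.5, 0.8]
opening: 0.13
```

Run:
```python
from h import *
s=manip.state();print(s['tcp_pos'],s['ft_force'],s['opening'])
im,d,c=grab('side');save(cv2.resize(im[110:280,130:290],None,fx=3.5,fy=3.5,interpolation=cv2.INTER_CUBIC),'d7.png')
```

```text
[665.74475363 126.00299446 243.99172537] [-0.90677361 -0.52467604  0.82474542] 0.13004894879976775
```

View pics/d7.png

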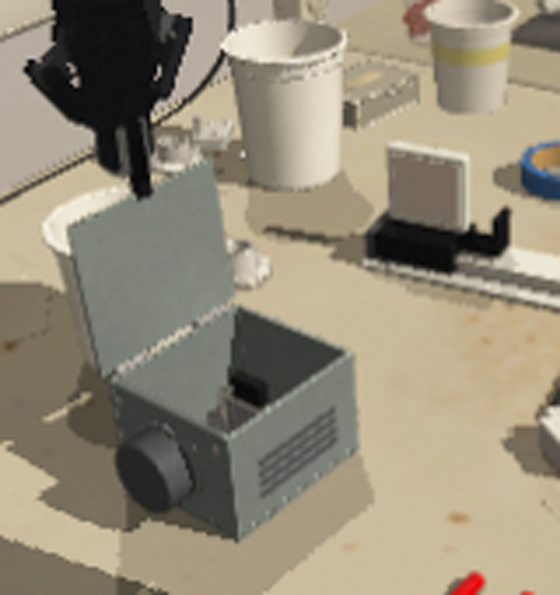

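>>> {"api": "play_rows", "payload": {
  "motion": "0 0 0 0 0 0 0.6;0 0 0 0 0 0 0.6;0 0 0 0 0 0 0.6;0 0 0 0 0 0.02 0.6;0 0 0 0 0 0.03 0.6;0 0 0 0 0 0.01 0.6;0 0 0 -0.03 0.003 0 0.6;0 0 0 -0.03 0.003 0 0.6;0 0 0 -0.03 0.003 0 0.6;0 0 0 -0.03 0.003 -0.01 0.6;0 0 0 -0.02 0.002 -0.02 0.6;0 0 0 0 0 0 0.6;0 0 0 0 0 0 0.6"
}}

```text
time_s: 16.3
tcp_pos: [525.5, 140.3, 274.4]
tool_rot: [0.048, 0.999, -0.0, 0.0]
ft_force: [1.0, 0.4, 0.7]
opening: 0.397
```

Run:
```python
from h import *
import pickle
s=manip.state();print(s['tcp_pos'],s['ft_force'],s['opening'])
im,d,c=grab('side');save(cv2.resize(im[110:280,130:290],None,fx=3.5,fy=3.5,interpolation=cv2.INTER_CUBIC),'d8.png');pickle.dump((im,d,c),open('side8.pkl','wb'))
im,d,c=grab('wrist');save(im,'w8.png');pickle.dump((im,d,c),open('wrist8.pkl','wb'))
```

```text
[525.54804962 140.27940656 274.40674971] [1.01044612 0.44756549 0.73879094] 0.3965770186363344
```

View pics/d8.png

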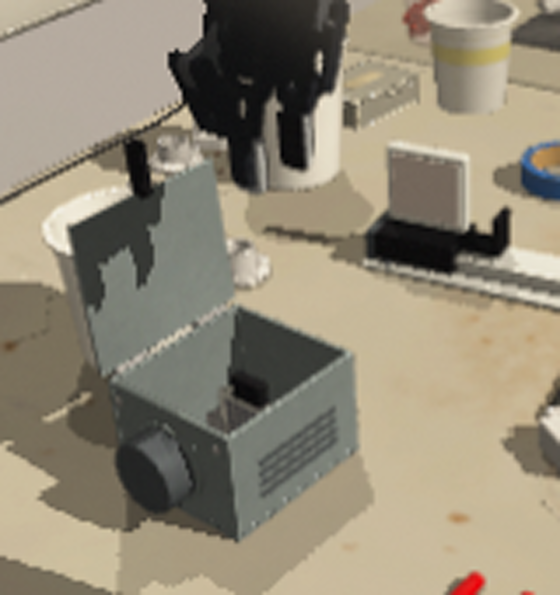

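View pics/w8.png

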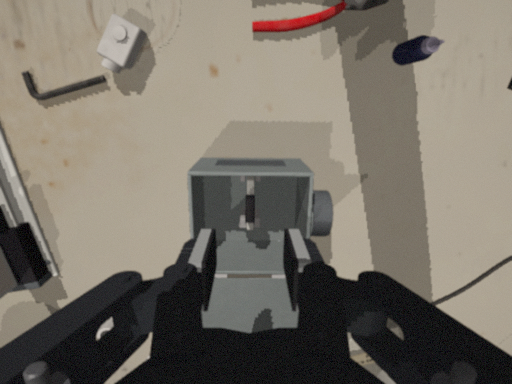

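Run:
```python
from h import *
import pickle
im,d,c=pickle.load(open('wrist8.pkl','rb'))
save(cv2.resize(im[150:260,180:340],None,fx=5,fy=5,interpolation=cv2.INTER_CUBIC),'w8c.png')
P=cloud(d,c);g=im.max(2)
v,u=np.mgrid[:384,:512];m=(g<45)&(u>235)&(u<265)&(v>180)&(v<232)
n,l,st,ce=cv2.connectedComponentsWithStats(m.astype(np.uint8));print(st,ce)
q=P[m];print(np.nanmin(q,0),np.nanmax(q,0),np.nanmedian(q,0))
```

```text
[[     0      0    512    384 196419]
 [   246    195      9     27    188]
 [   246    204      1      1      1]] [[255.50507334 191.48387376]
 [250.25       208.28191489]
 [246.         204.        ]]
[550.48823427 130.73744032  71.47501958] [577.80063856 141.69018755  85.17041736] [562.58580046 136.79190555  83.27985805]
```

View pics/w8c.png

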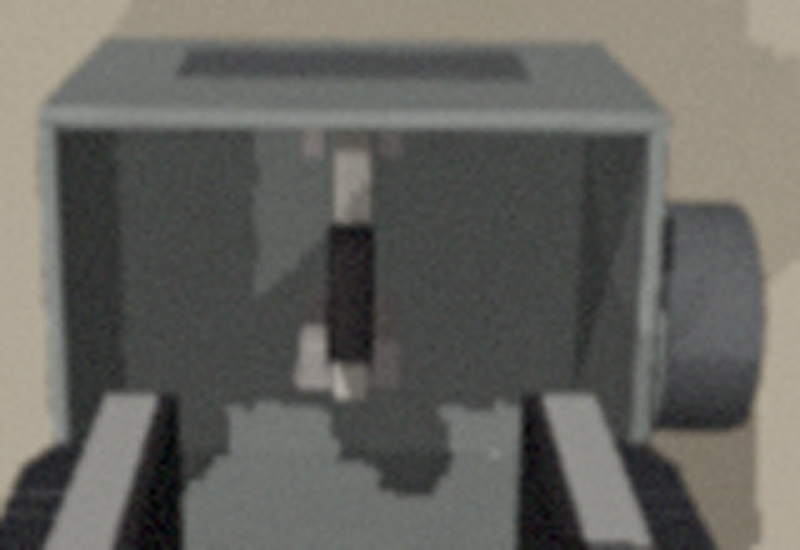

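Run:
```python
from h import *
import pickle
im,d,c=pickle.load(open('wrist8.pkl','rb'))
f=lambda L:np.array([(180+x/5-.4,150+y/5-.4) for x,y in L])
L=f([(350,225),(352,362),(330,290),(375,290)])
print(onplane(L,c,83).round(1));print(onplane(L,c,63).round(1))
print('frame ends z64',onplane(f([(350,148),(348,400)]),c,64).round(1))
print('walls z88 front, left,right',onplane(f([(350,113),(45,250),(660,250)]),c,88).round(1))
P=cloud(d,c); print(P[200:222:3,250].round(1))
```

```text
[[547.5 137.4  83. ]
 [578.5 134.8  83. ]
 [561.6 131.7  83. ]
 [562.5 141.3  83. ]]
[[553.4 136.8  63. ]
 [586.4 134.   63. ]
 [568.4 130.8  63. ]
 [569.4 141.   63. ]]
frame ends z64 [[535.4 138.6  64. ]
 [595.3 132.2  64. ]]
walls z88 front, left,right [[522.3 139.9  88. ]
 [545.2  73.3  88. ]
 [557.9 201.7  88. ]]
[[553.6 137.2  82.7]
 [556.6 136.9  83.9]
 [559.9 136.6  84.1]
 [563.6 136.2  83. ]
 [566.5 136.   84.4]
 [570.3 135.6  83.4]
 [573.6 135.3  83.8]
 [577.1 134.9  83.7]]
```

>>> {"api": "play_rows", "payload": {
  "motion": "0 0 0 0.02 -0.0025 -0.03 0.6;0 0 0 0.0195 -0.002 -0.03 0.6;0 0 0 0 0 -0.03 0.6;0 0 0 0 0 -0.03 0.6;0 0 0 0 0 -0.02 0.6;0 0 0 0 0 0 0.6"
}}

```text
time_s: 17.0
tcp_pos: [564.8, 135.5, 131.8]
tool_rot: [0.049, 0.999, -0.0, -0.002]
ft_force: [-0.7, 0.1, 0.1]
opening: 0.4
```

Run:
```python
from h import *
import pickle
s=manip.state();print(s['tcp_pos'],s['ft_force'],s['opening'])
im,d,c=grab('wrist');save(im,'w9.png')
```

```text
[564.78669327 135.50598593 131.77452672] [-0.70564879  0.06421604  0.07852677] 0.40018412740538795
```

View pics/w9.png

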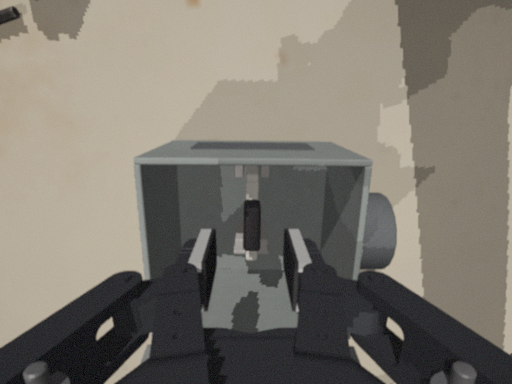

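>>> {"api": "play_rows", "payload": {
  "motion": "0 0 0 0 0 -0.02 0.6;0 0 0 0 0 -0.02 0.6;0 0 0 0 0 -0.014 0.6;0 0 0 0 0 0 0.6;0 0 0 0 0 0 1;0 0 0 0 0 0 1;0 0 0 0 0 0 1;0 0 0 0 0 0 1;0 0 0 0 0 0 1",
  "newtons": 50
}}

```text
time_s: 17.95
tcp_pos: [565.9, 135.9, 82.0]
tool_rot: [0.048, 0.999, 0.0, 0.002]
ft_force: [1.6, -0.2, 6.8]
opening: 0.104
```

Run:
```python
from h import *
im,d,c=grab('wrist');save(im,'w10.png')
```

```text
(no output)
```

View pics/w10.png

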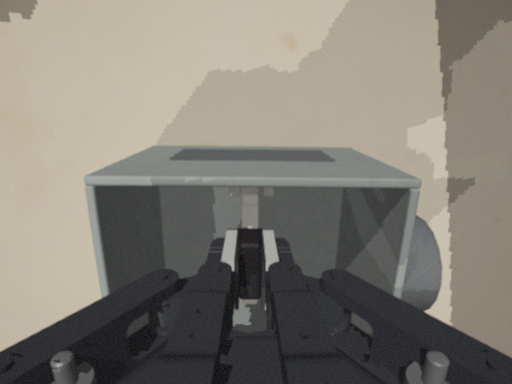

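>>> {"api": "play_rows", "payload": {
  "motion": "0 0 0 0 0 0.003 1;0 0 0 0 0 0.005 1;0 0 0 0 0 0.007 1;0 0 0 0 0 0.01 1;0 0 0 0 0 0 1"
}}

```text
time_s: 18.5
tcp_pos: [565.5, 135.9, 106.9]
tool_rot: [0.048, 0.999, 0.0, 0.001]
ft_force: [-0.1, 1.0, -0.7]
opening: 0.11
```

Run:
```python
from h import *
im,d,c=grab('side');save(cv2.resize(im[110:280,130:290],None,fx=3.5,fy=3.5,interpolation=cv2.INTER_CUBIC),'d11.png')
```

```text
(no output)
```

View pics/d11.png

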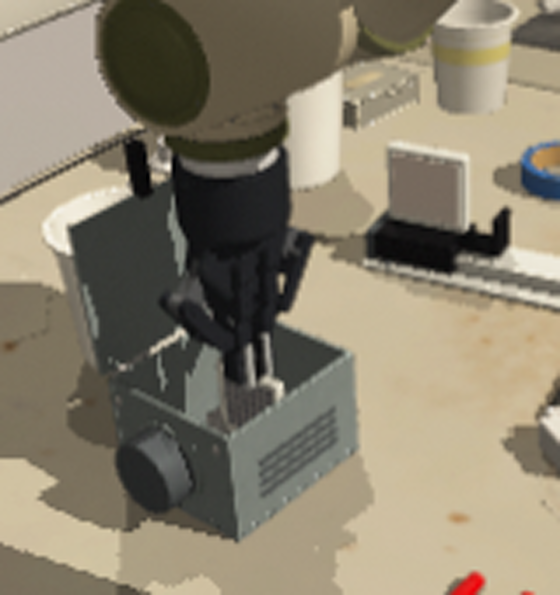

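>>> {"api": "play_rows", "payload": {
  "motion": "0 0 0 0 0 0.015 1;0 0 0 0 0 0.02 1;0 0 0 0 0 0.025 1;0 0 0 0 0 0.025 1;0 0 0 0 0 0.025 1;0 0 0 0 0 0.02 1;0 0 0 0 0 0 1"
}}

```text
time_s: 19.25
tcp_pos: [565.6, 135.8, 237.5]
tool_rot: [0.048, 0.999, 0.0, 0.002]
ft_force: [-0.0, -0.6, -1.4]
opening: 0.105
```

>>> {"api": "play_rows", "payload": {
  "motion": "0 0 0.15 0.003 -0.02 0 1;0 0 0.2 0.005 -0.026 0 1;0 0 0.2 0.005 -0.026 0 1;0 0 0.2 0.005 -0.026 0 1;0 0 0.2 0.005 -0.026 0 1;0 0 0.2 0.005 -0.026 0 1;0 0 0.2 0.005 -0.026 0 1;0 0 0.2 0.005 -0.026 0 1;0 0 0.2 0.005 -0.026 0 1;0 0 0.12 0.005 -0.026 0 1;0 0 0 0.002 -0.01 0 1;0 0 0 0 0 0 1;0 0 0 0 0 0 1"
}}

```text
time_s: 20.55
tcp_pos: [614.6, -127.3, 234.5]
tool_rot: [-0.049, 0.999, 0.0, -0.001]
ft_force: [-0.1, -0.5, -0.7]
opening: 0.109
```

Run:
```python
from h import *
import pickle
from scipy.spatial.transform import Rotation as R
s=manip.state();print(s['tcp_pos'],s['opening']);print(R.from_quat(s['tool_rot']).as_matrix().round(4))
for n in ('scene','side'):
    im,d,c=grab(n);save(im,n+'12.png');pickle.dump((im,d,c),open(n+'12.pkl','wb'))
```

```text
[ 614.58215294 -127.28267806  234.52386661] 0.10873058161629717
[[-9.951e-01 -9.890e-02 -1.200e-03]
 [-9.890e-02  9.951e-01  9.000e-04]
 [ 1.100e-03  1.000e-03 -1.000e+00]]
```

View pics/scene12.png

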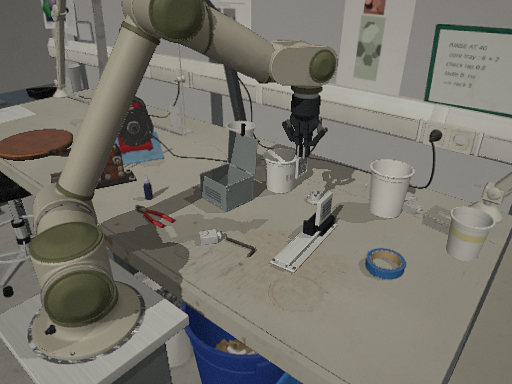

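View pics/side12.png

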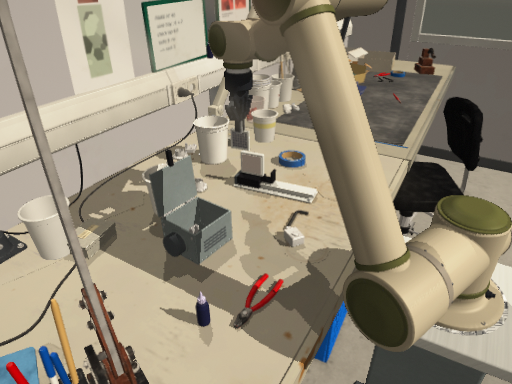

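>>> {"api": "play_rows", "payload": {
  "motion": "0 0 0 0 0 -0.02 1;0 0 0 0 0 -0.025 1;0 0 0 0 0 -0.025 1;0 0 0 0 0 -0.02 1;0 0 0 0 0 -0.015 1;0 0 0 0 0 -0.006 1;0 0 0 0 0 0 1;0 0 0 0 0 0 1"
}}

```text
time_s: 21.45
tcp_pos: [615.2, -127.9, 125.1]
tool_rot: [-0.05, 0.999, -0.0, 0.001]
ft_force: [0.2, -0.0, -1.0]
opening: 0.11
```

Run:
```python
from h import *
import pickle
s=manip.state();print(s['tcp_pos'],s['opening'],s['ft_force'])
for n,(a,b,e,f) in dict(scene=(120,260,260,380),side=(100,200,210,320),wrist=(0,384,0,512)).items():
    im,d,c=grab(n);pickle.dump((im,d,c),open(n+'13.pkl','wb'))
    k=600//(b-a);save(cv2.resize(im[a:b,e:f],None,fx=k,fy=k,interpolation=cv2.INTER_CUBIC) ,n+'13.png')
```

```text
[ 615.20189797 -127.9309292   125.12200258] 0.1096511123772151 [ 0.17477282 -0.03310644 -1.01937818]
```

View pics/scene13.png

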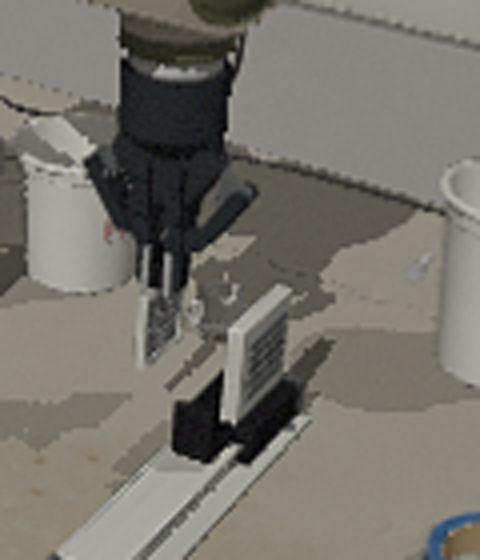

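View pics/side13.png

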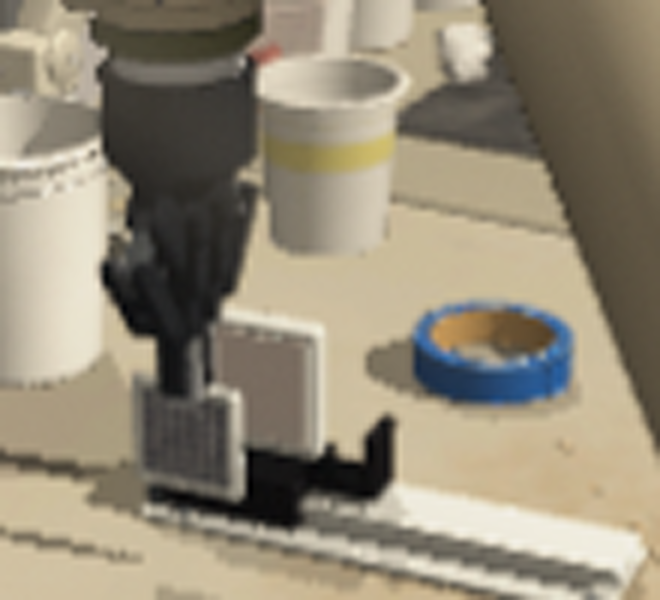

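View pics/wrist13.png

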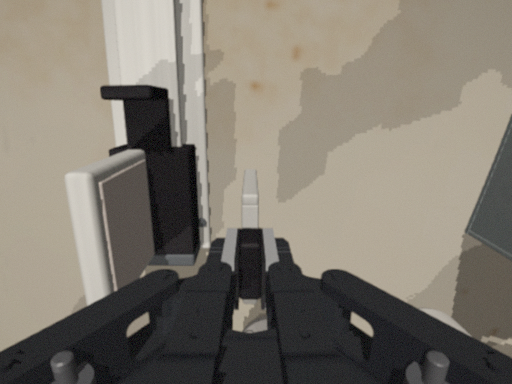

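Run:
```python
from h import *
import pickle
th=np.radians(5.7);a=np.array([np.cos(th),np.sin(th),0]);n=np.array([-a[1],a[0],0])
def onp(uv,c,p0):
    o,d=ray(uv,c);return o+d*(((np.array(p0)-o)@n)/(d@n))[:,None]
m0=np.array([622,-201,0.])
def rel(P): q=P-m0;return np.c_[q@a,q@n,q[:,2]].round(1)
im,d,c=pickle.load(open('side13.pkl','rb'))
f=lambda L:np.array([(210+x/6-.4,100+y/6-.4) for x,y in L])
F=np.array([615.2,-127.9,0])+4*n
print('side filter rel',rel(onp(f([(135,382),(243,395),(242,500),(146,478)]),c,F)))
print('side panel robot edge rel',rel(onp(f([(325,322),(322,455)]),c,m0)))
im,d,c=pickle.load(open('scene13.pkl','rb'))
g=lambda L:np.array([(260+x/4-.4,120+y/4-.4) for x,y in L])
print('scene filter robot edge right corner rel',rel(onp(g([(146,288),(146,368)]),c,F-8*n)), 'left', rel(onp(g([(136,285),(137,365)]),c,F)))
print('scene panel',rel(onplane(g([(231,326),(245,333),(292,291),(277,285)]),c,112)))
im,d,c=pickle.load(open('wrist13.pkl','rb'))
w=onplane([(104,167),(150,152)],c,112)
W=onplane([(80,178),(146,152),(95,200),(140,310)],c,112);print('wrist panel',rel(W))
zt=75+30+2
W2=onplane([(244,206),(258,206),(244,225)],c,107);print('filter top front corners',rel(W2))
print('wrist face line: ', W.round(1))
save(cv2.resize(im[130:330,60:300],None,fx=3,fy=3,interpolation=cv2.INTER_CUBIC),'w13c.png')
```

```text
side filter rel [[ 29.5  77.4 103.6]
 [-31.4  77.4 108.3]
 [-29.7  77.4  48.1]
 [ 25.5  77.4  48.9]]
side panel robot edge rel [[-42.2  -0.  117.5]
 [-40.5  -0.   38.7]]
scene filter robot edge right corner rel [[-27.5  69.4 117.3]
 [-19.9  69.4  47.9]] left [[-27.7  77.4 117.3]
 [-19.   77.4  47.2]]
scene panel [[-33.8  -0.6 112. ]
 [-37.1 -12.7 112. ]
 [ 36.6 -13.9 112. ]
 [ 38.8  -1.2 112. ]]
wrist panel [[-39.   -3.7 112. ]
 [-50.5  27.6 112. ]
 [-28.6   1.8 112. ]
 [ 30.5  16.4 112. ]]
filter top front corners [[-24.   70.  107. ]
 [-24.   76.6 107. ]
 [-14.4  69.9 107. ]]
wrist face line:  [[ 583.6 -208.5  112. ]
 [ 569.  -178.5  112. ]
 [ 593.4 -202.   112. ]
 [ 650.8 -181.6  112. ]]
```

View pics/w13c.png

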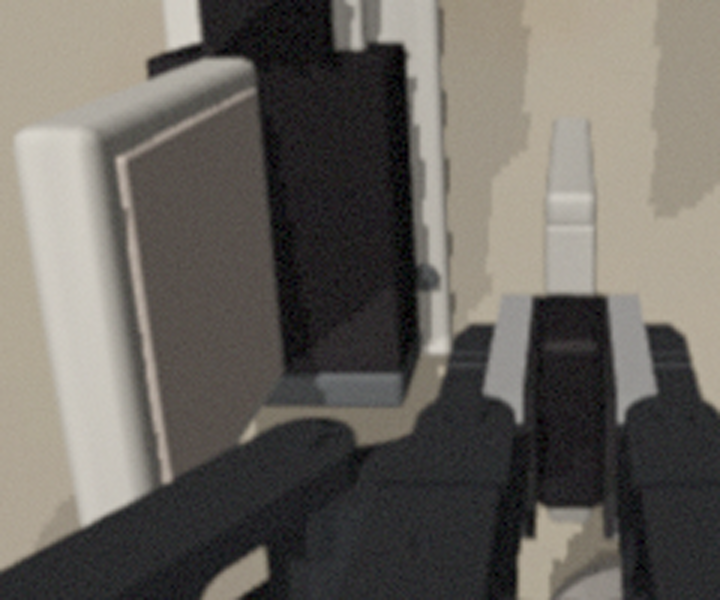

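Run:
```python
from h import *
import pickle
th=np.radians(5.7);a=np.array([np.cos(th),np.sin(th),0]);n=np.array([-a[1],a[0],0])
m0=np.array([622,-201,0.])
def rel(P): q=P-m0;return np.c_[q@a,q@n,q[:,2]].round(1)
im,d,c=pickle.load(open('wrist13.pkl','rb'))
h=lambda L:np.array([(60+x/3-.4,130+y/3-.4) for x,y in L])
for zt in (105,107): print(zt,'top front',rel(onplane(h([(547,193),(596,193)]),c,zt)),'bottom front',rel(onplane(h([(556,120),(588,120)]),c,zt-60)))
W=onplane(h([(20,135),(95,135),(80,522),(155,500),(110,230)]),c,112)
print('panel top',rel(W))
e=W[3]-W[1];print('panel face dir deg',np.degrees(np.arctan2(e[1],e[0])));e=W[2]-W[0];print(np.degrees(np.arctan2(e[1],e[0])))
t=onplane(h([(547,223),(544,290),(595,223),(594,290)]),c,106)
for i in(0,2):
  e=t[i+1]-t[i];print('filter dir',np.degrees(np.arctan2(e[1],e[0])))
P=cloud(d,c)
ends=P[172:192,245:257];print('end face z',np.nanmin(ends[...,2]),np.nanmax(ends[...,2]));E=ends.reshape(-1,3);E=E[np.isfinite(E[:,0])];print(rel(E[::20]))
Q=P[175:240,104:135].reshape(-1,3)
```

```text
105 top front [[-29.4  69.  105. ]
 [-29.4  76.7 105. ]] bottom front [[-28.5  69.5  45. ]
 [-28.5  76.6  45. ]]
107 top front [[-30.   69.1 107. ]
 [-30.   76.7 107. ]] bottom front [[-28.9  69.6  47. ]
 [-28.9  76.6  47. ]]
panel top [[-40.6  -9.8 112. ]
 [-40.5   1.8 112. ]
 [ 27.3 -11.4 112. ]
 [ 22.6   2.5 112. ]
 [-25.6   2.  112. ]]
panel face dir deg 6.363876163939021
4.428309525446178
filter dir 2.7953340329098313
filter dir 5.263534165288264
end face z 55.93653478275371 104.10130839118935
[[-30.1  69.8  59.9]
 [-30.3  74.7  63.7]
 [-30.2  72.3  68.4]
 [-30.2  70.   73.7]
 [-30.4  74.5  77. ]
 [-30.1  72.3  80.5]
 [-30.2  70.7  85.4]
 [-30.2  75.   87.4]
 [-30.4  72.8  92.2]
 [-30.3  70.8  95.7]
 [-30.2  74.8  97.5]
 [-30.1  72.8 100.7]]
```

>>> {"api": "play_rows", "payload": {
  "motion": "0 0 0 0 0 -0.001 1;0 0 0 0 0 0 1;0 0 0 0 0 0 1;0 0 0 0 0 0 1;0 0 0 0 0 0 1"
}}

```text
time_s: 22.1
tcp_pos: [614.9, -128.2, 123.2]
tool_rot: [-0.049, 0.999, 0.0, 0.0]
ft_force: [0.7, -0.5, -1.1]
opening: 0.105
```

Run:
```python
from h import *
s=manip.state();print(s['time_s'],s['tcp_pos'],s['dq'].round(3),s['ft_force'],s['opening'])
im,d,c=grab('side');save(im,'side14.png')
```

```text
22.1 [ 614.85877095 -128.22210398  123.23301815] [0.    0.    0.001 0.    0.    0.001] [ 0.65315531 -0.45778364 -1.0656224 ] 0.1045495216319872
```

View pics/side14.png

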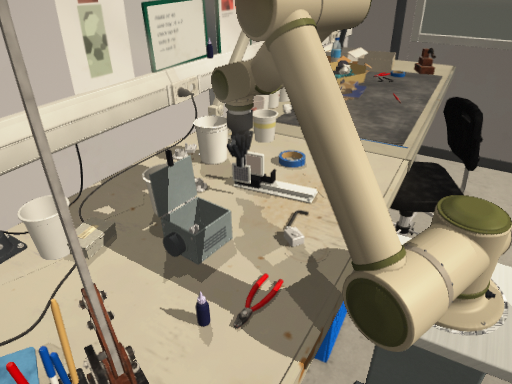

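The side view shows the flap open at about (180,185), the panel home at (255,165), the filter held in front of it at (243,172), and the bystanders in place.

```bash
python3 -c "
from station import manip
print(manip.finish_job())"
```

```text
the job is handed in; nothing more can be done
None
```

I did the three steps in order and handed the job in at about 22 s, with the arm still holding the filter plate in front of the light panel.

- **Light panel:** I pushed it along the rail until the pushing force climbed to about 21 N with no more movement. After I backed off, the carriage still sat against the end stop. I did not see or feel the plunger click. I take it as engaged only from the carriage's position at the stop.
- **Cover flap:** I lifted it to about 1.7 rad and let go. Later pictures show it still standing open.
- **Filter plate:** I drew it out by its tab and hold it with a 50 N grip. It is upright to within about 1 degree.
    - **Distance:** it is about 72 mm from the white face.
    - **Centring along the rail:** within about 1 mm.
    - **Parallel:** the tool matches the rail direction to about 0.3 degrees. Picture-edge estimates were looser, at 4.4 to 6.4 degrees for the panel and 2.8 to 5.3 degrees for the filter.
    - **Centre height:** about 75 mm. The estimates disagreed by 2 to 3 mm.
    - **Contact:** the force reading was only about 1 N, so the plate is touching nothing but the fingers.

The other things on the bench looked unmoved in the last picture.

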